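# Re-sort centrifuge tube carriers and add the balance cup

## Robot

A 7-joint arm with a two-finger parallel gripper is mounted at the origin on the work surface. World frame = base frame: x ahead of the robot, y to its left, z up, the work surface at z = 0. Lengths are in m, angles in rad, forces in N, time in s.
With the tool pointing down it reaches from about 0.4 to 0.85 m from the base axis. Payload 4.5 kg.
Tool frame: the origin (TCP) lies between the finger pads; the fingertips stand 19 mm ahead of it and the grasp point (between the pads) is the TCP; z points along the fingers, y is the direction in which the jaws open and shut (so a half turn about z gives the same grasp; the last joint's range is limited). The gripper opens to 88 mm and grips with 3 to 60 N. Pads are 18 mm wide; open, the fingers measure 123 mm over their backs; the gripper's body (75 mm by 187 mm) begins 45 mm behind the grasp point.
Start: joints at [1.308, 0.689, -0.195, 1.565, 0.157, 0.902, -0.215], TCP at [0.183, -0.598, 0.258] pointing down, gripper open.
Joint ranges: [-3.01, 3.01], [-0.46, 2.08], [-1.47, 1.51], [0.13, 2.56], [-1, 4.14], [0.04, 2.09], [-2.66, 2.66]. Speed limits (rad/s): [2.57, 2.57, 3.14, 3.14, 3.14, 3.14, 3.14].

## Interface

Orientations are given as a unit quaternion [x, y, z, w].
In Python, from plant import status, snapshot, finish_job, cut_out, tip_of gives the robot as it stands. The module is installed in compiled form; this text tells all that it offers.
- The arm moves only by the tool carry_out, never from a script. Its arguments are lists of equal length, an entry for each row: "linear": the shift along the world's x, y, z in m, a list of three; "roll": the turn about the world's z in rad. A call has 1 to 8 rows; each row is the pose to reach, as a shift and turn from the pose measured when the call began; what a row does not reach only later rows make up. A row lasts 1/12 s, in which the tool goes at most 41.7 mm and 7.16 degrees, less where a joint would pass 70% of its speed; a pose out of reach is approached as far as the arm can. A call with a gripper value outside its range is refused whole. "gripper" is the opening, from 0 (shut) to 1 (fully open), set as the call begins (left out, the last holds). The fingers move at their own pace and stop on an object; "grip_force" is the grip in N (left out, the last holds). Time passes only in rows, so rows that repeat a pose let the fingers close. It gives the time, the measured TCP pose, the force and the opening at its end, in the units of the state.
- status.get_state(): the state, without advancing time (a new reading comes with each control period).
- snapshot(name): name is "scene" or "side" or "wrist"; returns a dict with "img" (384x512x3 uint8, red, green, blue), "range_z" (384x512 float32, m along the optical axis (not along the pixel's ray), 0 where there is no reading), "fx", "fy", "cx", "cy" (pixels), "k1" (the pictures are not rectified: a ray, as slopes to the right and down, at radius r is drawn at 1 + k1 r^2 times it, then the intrinsics apply), "world_from_camera" (4x4, takes a point from camera to world coordinates). Camera axes: x right, y down, z forward; pixel columns grow to the right and rows downward; lengths in m; the calibration is good to about 2 mm. A picture is of the moment at which its call begins.
- finish_job(): hands the job in, once; it reports no verdict.
Trained networks look in a picture, given as the dict that the camera call returned (one of the last four; its "shot" number tells which), for a name from the list of things; names that differ only in an ending like _2 or _b are one class to them, and where a whole thing is asked for, a point or a joint stands for the part that bears it (a point fixed in the world has none). Each returns a list of dicts, best first, with "confidence" (0 to 1); they miss things now and then, are a little off and sometimes report something else, mostly with a low value. They report only what shows in the picture. A call takes as long as a camera call. They do not tell look-alikes from the thing itself.
- cut_out(picture, query): "region" (384x512 bool, what is visible of it) and "pixel" ([column, row] in pixels, amid what is visible of it).
- tip_of(picture, query): "pixel" ([column, row] in pixels: a listed point, or the origin of a listed thing).
The state is a dict: "clock": time; "q": joint angles; "qd": joint speeds; "joint_torque": joint torques, N m; "tool_pos": TCP position; "eef_rot": TCP orientation; "contact_force": force on the tool from outside, world axes, zero at the start; "moment": the same for the moment, N m; "opening": opening from 0.0 (shut) to 1.0 (fully open).
Only numpy, scipy, OpenCV 4.12 (cv2) and the standard library are available. Lean on these libraries where they do the work, as an engineer would, in place of code of your own. Each camera call takes 0.05 s, during which the arm holds its last target.

## Task

Tube carriers are hanging in the wrong centrifuge buckets. Swap them about, parking one in the empty black-rimmed bucket on the way, until each carrier hangs upright and fully home in the bucket whose rim has the colour of its tube caps. Only then lift the white balance cup off the nested stack, without pulling up the grey cup beneath it, and set it fully home in the black-rimmed bucket; let go of everything.

Things in the scene. Friction and masses are not known exactly. Their poses are not given: they have to be found in the camera images.
- carrier_red: tube carrier with four red-capped tubes. Origin: centre of underside, z up. Body dia 35 mm at z 0, flaring to 53 at z 40; band dia 64 from z 40 to 62; caps up to z 80 (29 mm from axis); round lifting post dia 16 on the axis up to z 112 (red top), free to grip from z 80 up. 0.15-0.31 kg. Any yaw. Hangs in a colour-rimmed bucket at the start, usually a wrong one
- carrier_blue: tube carrier with four blue-capped tubes. Origin: centre of underside, z up. Body dia 35 mm at z 0, flaring to 53 at z 40; band dia 64 from z 40 to 62; caps up to z 80 (29 mm from axis); round lifting post dia 16 on the axis up to z 112 (blue top), free to grip from z 80 up. 0.15-0.31 kg. Any yaw. Hangs in a colour-rimmed bucket at the start, usually a wrong one
- carrier_yellow: tube carrier with four yellow-capped tubes. Origin: centre of underside, z up. Body dia 35 mm at z 0, flaring to 53 at z 40; band dia 64 from z 40 to 62; caps up to z 80 (29 mm from axis); round lifting post dia 16 on the axis up to z 112 (yellow top), free to grip from z 80 up. 0.15-0.31 kg. Any yaw. Hangs in a colour-rimmed bucket at the start, usually a wrong one
- bucket_red: fixed aluminium centrifuge bucket, red rim: upright tube 80 mm outside, 45 high, bore 57. Origin: centre of underside, on the bench. Carriers and cups go in from above and hang by their band on the rim; fully home, their origin is 5 mm above this one (up to 2 mm sideways play). Holds one carrier at the start
- bucket_blue: fixed aluminium centrifuge bucket, blue rim: upright tube 80 mm outside, 45 high, bore 57. Origin: centre of underside, on the bench. Carriers and cups go in from above and hang by their band on the rim; fully home, their origin is 5 mm above this one (up to 2 mm sideways play). Holds one carrier at the start
- bucket_yellow: fixed aluminium centrifuge bucket, yellow rim: upright tube 80 mm outside, 45 high, bore 57. Origin: centre of underside, on the bench. Carriers and cups go in from above and hang by their band on the rim; fully home, their origin is 5 mm above this one (up to 2 mm sideways play). Holds one carrier at the start
- bucket_black: fixed aluminium centrifuge bucket, black rim: upright tube 80 mm outside, 45 high, bore 57. Origin: centre of underside, on the bench. Carriers and cups go in from above and hang by their band on the rim; fully home, their origin is 5 mm above this one (up to 2 mm sideways play). Empty at the start
- cup_white: white empty balance cup, top of the nested stack. Origin: centre of underside, z up. Body dia 35 mm at z 0, flaring to 53 at z 40; band dia 64 from z 40 to the open mouth at z 62 (56 inside). Its body is inside the grey cup, 1-2 mm play, band resting on the grey mouth: only the 22 mm band is free. Grip across the band, not reaching below it. 0.04-0.08 kg
- cup_grey: grey balance cup under the white one. Origin: centre of underside, z up. Body dia 35 mm at z 0, flaring to 53 at z 40; band dia 71 from z 40 to the open mouth at z 62 (56 inside). Hangs loosely in the green stand, origin 5 mm above the stand's; the white cup's origin is 22 mm above this one. 0.04-0.08 kg
- cup_stand: fixed green stand holding the cup stack: upright tube 80 mm outside, 45 high, bore 57, like the buckets. Origin: centre of underside, on the bench
Things that resemble listed ones, but are neither listed nor needed, are in the scene too. What is shaped like the carrier_red but purple is not meant.

How it is judged:
By the outcome, as a careful person would: the job done as asked, in the order asked, and still so for the second after the job is handed in, with the robot touching nothing.
It also fails if it takes over 131 s, if anything falls off the work surface, if the arm or the gripper's body presses on something with over 40 N, if the wrist force passes 120 N, or if a joint passes its speed limit or range.

## Working session

There is one attempt and no reset: what is moved stays moved. The work goes in short steps, Python scripts to look and compute and a tool call to move; the robot and the scene stay as the last step left them, time stands still between calls to the robot, and variables do not carry over. Pictures are saved under pics/ and viewed, and the job is handed in when it is done.

Besides the shell and the picture viewer there is one more tool, called after "Emit:" by a JSON object that holds its "op" and its "data". carry_out: Moves the arm, as the interface text tells. Its arguments: {"type":"object","properties":{"linear":{"type":"array"},"roll":{"type":"array"},"gripper":{"type":"number"},"grip_force":{"type":"number"}},"required":["linear","roll"]}

```bash
mkdir -p pics; ls; cat > h.py <<'E'
import numpy as np, cv2
from plant import status, snapshot, cut_out, tip_of
def save(p,n): cv2.imwrite('pics/'+n+'.png', p['img'][:,:,::-1])
def pts(p, uv, z=None):
    # uv Nx2 pixel -> world via range (or given z array)
    uv=np.asarray(uv,float).reshape(-1,2)
    K=np.array([[p['fx'],0,p['cx']],[0,p['fy'],p['cy']],[0,0,1]])
    d=np.stack([(uv[:,0]-p['cx'])/p['fx'],(uv[:,1]-p['cy'])/p['fy']],1)
    u=cv2.undistortPoints(uv.reshape(-1,1,2),K,np.array([p['k1'],0,0,0,0.])).reshape(-1,2)
    if z is None:
        i=np.round(uv).astype(int); z=p['range_z'][i[:,1],i[:,0]]
    c=np.c_[u*z[:,None],z]
    T=np.array(p['world_from_camera']); return c@T[:3,:3].T+T[:3,3]
def cloud(p,region=None):
    m=p['range_z']>0
    if region is not None: m&=region
    r,c=np.nonzero(m); uv=np.c_[c,r]; return uv,pts(p,uv),p['img'][r,c]
E
python3 - <<'E'
from h import *
s=status.get_state(); print({k:np.round(v,3) for k,v in s.items()})
for n in['scene','side','wrist']:
    p=snapshot(n); save(p,n+'0'); print(n,p['fx'],p['k1'],np.round(p['world_from_camera'],3).tolist())
E
```

```text
pics
{'clock': np.float64(0.0), 'q': array([ 1.308,  0.69 , -0.194,  1.566,  0.157,  0.903, -0.215]), 'qd': array([ 0.001, -0.   , -0.001,  0.   ,  0.001, -0.001, -0.   ]), 'joint_torque': array([ 0.0000e+00, -5.2756e+01, -1.2670e+00, -1.5343e+01, -5.3000e-02,
        7.0000e-03,  0.0000e+00]), 'tool_pos': array([ 0.183, -0.597,  0.257]), 'eef_rot': array([ 0.989,  0.148, -0.   , -0.001]), 'contact_force': array([-0.096, -0.338, -0.057]), 'moment': array([-0.032, -0.015,  0.048]), 'opening': np.float64(1.002)}
scene 382.27057813085963 -0.12581298653047868 [[0.214, 0.648, -0.731, 1.215], [0.977, -0.145, 0.157, -0.081], [-0.004, -0.748, -0.664, 0.674], [0.0, 0.0, 0.0, 1.0]]
side 371.66823067039303 -0.016694456445889183 [[0.972, -0.162, 0.169, 0.418], [-0.235, -0.695, 0.68, -0.432], [0.007, -0.701, -0.713, 0.563], [0.0, 0.0, 0.0, 1.0]]
wrist 317.26631705031195 0.011457197517612788 [[0.292, -0.921, -0.259, 0.248], [-0.956, -0.282, -0.077, -0.577], [-0.002, 0.27, -0.963, 0.383], [0.0, 0.0, 0.0, 1.0]]
```

View pics/scene0.png

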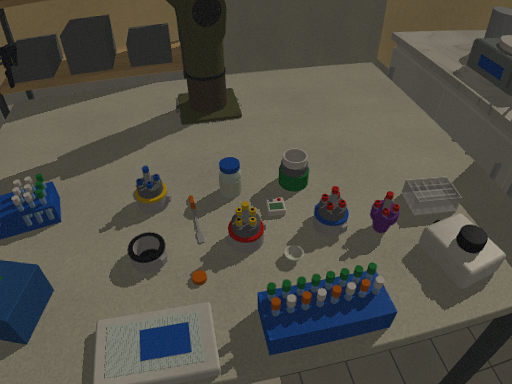

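View pics/side0.png

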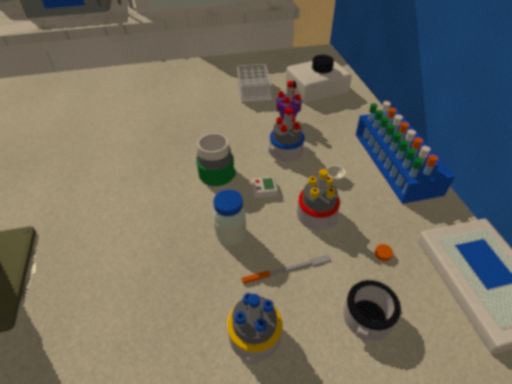

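View pics/wrist0.png

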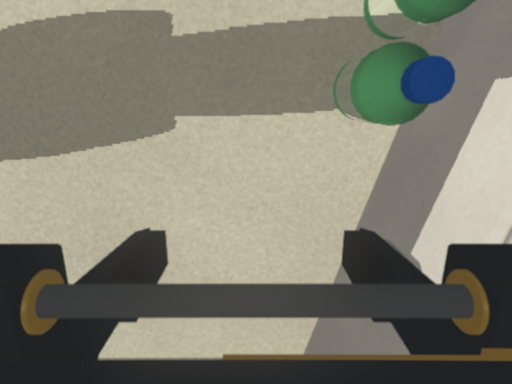

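Blue carrier is in the yellow bucket (scene 150,188), yellow in red (247,225), red in blue (331,212). The black bucket (147,250) is empty and the cup stack is at (294,170). Next I measure their positions.

```bash
cat > m.py <<'E'
from h import *
from scipy.optimize import least_squares
def circ(P,r=None):
    # robust circle centre
    c0=P.mean(0)
    f=(lambda x: np.hypot(P[:,0]-x[0],P[:,1]-x[1])-(r if r else x[2]))
    return least_squares(f,[c0[0],c0[1],r or .03],loss='soft_l1',f_scale=.002).x
E
python3 - <<'E'
from m import *
for cam in['scene','side']:
    p=snapshot(cam)
    for q in['bucket_red','bucket_blue','bucket_yellow','bucket_black','cup_stand','carrier_red','carrier_blue','carrier_yellow','cup_white','cup_grey']:
        for r in cut_out(p,q)[:2]:
            if r['confidence']<.3: continue
            uv,P,C=cloud(p,r['region'])
            zt=np.percentile(P[:,2],98)
            out=''
            if 'bucket' in q or 'stand' in q:
                R=P[(abs(P[:,2]-.045)<.003)]
                e=[]
                if len(R)>8: 
                    out='rimN%d annul bbox mid %s size %s'%(len(R),np.round((R.min(0)+R.max(0))/2,3)[:2],np.round(np.ptp(R,0),3)[:2])
            else:
                T=P[P[:,2]>zt-.006]; out='top mean %s n%d'%(np.round(T.mean(0),4),len(T))
                if 'cup' in q: out+=' bbox mid %s size %s'%(np.round((T.min(0)+T.max(0))/2,3)[:2],np.round(np.ptp(T,0),3)[:2])
            print(cam,q,round(r['confidence'],2),np.round(r['pixel']),'zmax %.3f'%zt,out)
E
```

```text
scene bucket_red 0.65 [295. 158.] zmax 0.091 
scene bucket_red 0.64 [247. 239.] zmax 0.048 rimN223 annul bbox mid [0.648 0.013] size [0.066 0.08 ]
scene bucket_blue 0.96 [326. 227.] zmax 0.048 rimN198 annul bbox mid [0.64  0.216] size [0.069 0.077]
scene bucket_blue 0.54 [245. 221.] zmax 0.118 
scene bucket_yellow 0.69 [154. 205.] zmax 0.048 rimN134 annul bbox mid [ 0.483 -0.196] size [0.049 0.077]
scene bucket_black 0.87 [147. 252.] zmax 0.048 rimN416 annul bbox mid [ 0.649 -0.208] size [0.08 0.08]
scene cup_stand 0.93 [297. 182.] zmax 0.048 rimN101 annul bbox mid [0.476 0.176] size [0.056 0.079]
scene carrier_red 0.86 [384. 212.] zmax 0.112 top mean [0.6749 0.3337 0.1111] n36
scene carrier_red 0.61 [334. 208.] zmax 0.117 top mean [0.6355 0.2165 0.1164] n40
scene carrier_blue 0.56 [146. 183.] zmax 0.119 top mean [ 0.4671 -0.1961  0.1173] n35
scene carrier_yellow 0.59 [245. 224.] zmax 0.118 top mean [0.6405 0.0137 0.1168] n43
scene cup_white 0.73 [294. 161.] zmax 0.091 top mean [0.4628 0.1765 0.089 ] n126 bbox mid [0.463 0.177] size [0.065 0.063]
scene cup_grey 0.69 [293. 169.] zmax 
[... 653 characters left out ...]
 bbox mid [0.635 0.   ] size [0.075 0.059]
side carrier_red 0.74 [290. 105.] zmax 0.111 top mean [0.6685 0.3237 0.11  ] n23
side carrier_red 0.56 [287. 129.] zmax 0.116 top mean [0.6327 0.2137 0.1152] n39
side carrier_blue 0.66 [255. 322.] zmax 0.117 top mean [ 0.4644 -0.2005  0.1157] n111
side carrier_blue 0.57 [215. 161.] zmax 0.068 top mean [0.4603 0.1485 0.0652] n126
side carrier_yellow 0.81 [320. 196.] zmax 0.116 top mean [0.6371 0.0096 0.1153] n55
side cup_white 0.73 [213. 144.] zmax 0.089 top mean [0.4611 0.1729 0.0867] n216 bbox mid [0.461 0.174] size [0.063 0.066]
side cup_grey 0.53 [215. 162.] zmax 0.068 top mean [0.4619 0.149  0.0654] n123 bbox mid [0.462 0.153] size [0.067 0.029]
```

Emit:
{"op": "carry_out", "data": {"linear": [[0.456, 0.608, 0.0], [0.456, 0.608, 0.0], [0.456, 0.608, 0.0], [0.456, 0.608, 0.0], [0.456, 0.608, 0.0], [0.456, 0.608, 0.0], [0.456, 0.608, 0.0], [0.456, 0.608, 0.0]], "roll": [0, 0, 0, 0, 0, 0, 0, 0], "gripper": 1.0}}

```text
clock: 1.92
tool_pos: [0.3838, -0.3294, 0.258]
eef_rot: [0.989, 0.148, 0.0, 0.0]
contact_force: [0.8, 0.4, 1.2]
opening: 1.003
```

Emit:
{"op": "carry_out", "data": {"linear": [[0.255, 0.341, 0.0], [0.255, 0.341, 0.0], [0.255, 0.341, 0.0], [0.255, 0.341, 0.0], [0.255, 0.341, 0.0], [0.255, 0.341, 0.0], [0.255, 0.341, 0.0], [0.255, 0.341, 0.0]], "roll": [0, 0, 0, 0, 0, 0, 0, 0]}}

```text
clock: 2.58
tool_pos: [0.5833, -0.062, 0.2581]
eef_rot: [0.989, 0.148, 0.0, 0.0]
contact_force: [0.8, -1.1, -1.1]
opening: 1.001
```

Emit:
{"op": "carry_out", "data": {"linear": [[0.05, 0.07, 0.0], [0.05, 0.07, 0.0], [0.05, 0.07, 0.0], [0.05, 0.07, 0.0], [0.05, 0.07, 0.0]], "roll": [0, 0, 0, 0, 0]}}

```text
clock: 3.0
tool_pos: [0.6329, 0.0075, 0.2578]
eef_rot: [0.989, 0.148, -0.0, 0.001]
contact_force: [-0.3, -0.6, -1.0]
opening: 1.0
```

```bash
python3 - <<'E'
from m import *
s=status.get_state(); print(s['tool_pos'],np.round(s['q'],2))
p=snapshot('wrist'); save(p,'w1')
uv,P,C=cloud(p)
for lo,hi in[(.108,.125)]:
    m=(P[:,2]>lo)&(P[:,2]<hi); Q=P[m]
    print(len(Q),np.round(Q.mean(0),4),np.round(np.ptp(Q,0),3))
p=snapshot('scene');uv,P,C=cloud(p)
m=(uv[:,0]>215)&(uv[:,0]<245)&(uv[:,1]>152)&(uv[:,1]<196)&(P[:,2]>.02); Q=P[m]; print('bottle',Q.min(0),Q.max(0))
E
```

```text
[0.63293864 0.00750549 0.25780094] [-0.03  0.7  -0.11  1.54  0.09  0.91 -1.44]
703 [0.6365 0.1371 0.1153] [0.021 0.219 0.011]
bottle [ 0.43877705 -0.04043651  0.02002335] [0.65709437 0.03558915 0.26873422]
```

View pics/w1.png

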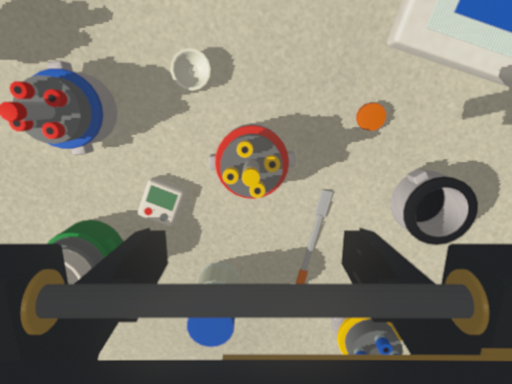

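The wrist view shows the yellow carrier in the red rim (252,163), the red carrier in blue (60,108), the black bucket (435,208), and part of the stack and yellow bucket. I'll refine the positions from it.

```bash
python3 - <<'E'
from m import *
p=snapshot('wrist')
uv,P,C=cloud(p)
for n,c in dict(red=(.639,.011),blue=(.634,.215),black=(.6485,-.209),yellow=(.466,-.198)).items():
    d=np.hypot(P[:,0]-c[0],P[:,1]-c[1])
    T=P[(d<.03)&(P[:,2]>.108)&(P[:,2]<.13)]
    R=P[(d<.05)&(abs(P[:,2]-.045)<.004)]
    if len(T): print(n,'post',len(T),np.round(T.mean(0),4),np.round((T.min(0)+T.max(0))/2,4))
    if len(R):
        # outer edge: per angle max radius
        a=np.arctan2(R[:,1]-c[1],R[:,0]-c[0]); b=(a/0.2).astype(int)
        r=np.hypot(R[:,0]-c[0],R[:,1]-c[1])
        E=np.array([R[b==k][np.argmax(r[b==k])] for k in np.unique(b)]); E=E[np.hypot(E[:,0]-c[0],E[:,1]-c[1])>.034]
        print(n,'rim',len(E),np.round(circ(E,.04)[:2],4), 'bbox',np.round(np.ptp(R,0),3),np.round((R.min(0)+R.max(0))/2,4))
E
```

```text
red post 278 [0.6396 0.0136 0.1158] [0.6389 0.0135 0.1134]
red rim 31 [0.6387 0.0131] bbox [0.08  0.08  0.008] [0.6386 0.0132 0.045 ]
blue post 384 [0.6345 0.215  0.1149] [0.6342 0.2161 0.1132]
blue rim 22 [0.6344 0.2174] bbox [0.081 0.071 0.008] [0.6343 0.2132 0.0449]
black rim 31 [ 0.6476 -0.2071] bbox [0.08  0.08  0.006] [ 0.6477 -0.2072  0.0441]
yellow rim 11 [ 0.4645 -0.1955] bbox [0.064 0.08  0.008] [ 0.4627 -0.1951  0.045 ]
```

Emit:
{"op": "carry_out", "data": {"linear": [[0.006, 0.005, -0.03], [0.006, 0.005, -0.07], [0.006, 0.005, -0.11], [0.006, 0.005, -0.14], [0.006, 0.005, -0.15], [0.006, 0.005, -0.15], [0.006, 0.005, -0.15]], "roll": [0, 0, 0, 0, 0, 0, 0], "gripper": 0.6}}

```text
clock: 3.73
tool_pos: [0.6389, 0.0095, 0.1089]
eef_rot: [0.989, 0.146, 0.0, 0.001]
contact_force: [-0.3, -0.1, 0.1]
opening: 0.598
```

Emit:
{"op": "carry_out", "data": {"linear": [[0, 0, 0], [0, 0, 0], [0, 0, 0], [0, 0, 0], [0, 0, 0], [0, 0, 0], [0, 0, 0], [0, 0, 0]], "roll": [0, 0, 0, 0, 0, 0, 0, 0], "gripper": 0.0, "grip_force": 25}}

```text
clock: 4.4
tool_pos: [0.6389, 0.0109, 0.1092]
eef_rot: [0.989, 0.146, 0.0, 0.0]
contact_force: [-1.1, 4.3, 3.4]
opening: 0.172
```

Emit:
{"op": "carry_out", "data": {"linear": [[0, 0.001, 0.01], [0, 0.001, 0.03], [0, 0.001, 0.06], [0, 0.001, 0.09], [0, 0.001, 0.12], [0, 0.001, 0.13], [0, 0.001, 0.13], [0, 0.001, 0.13]], "roll": [0, 0, 0, 0, 0, 0, 0, 0]}}

```text
clock: 5.07
tool_pos: [0.6383, 0.0113, 0.2384]
eef_rot: [0.989, 0.146, -0.0, 0.001]
contact_force: [0.0, -0.1, -4.3]
opening: 0.173
```

```bash
python3 - <<'E'
from m import *
p=snapshot('wrist'); save(p,'w2'); p=snapshot('side'); save(p,'s2')
uv,P,C=cloud(p); s=status.get_state(); t=s['tool_pos'];print(t,s['contact_force'],s['moment'])
cv2.imwrite('pics/j2.png',np.hstack([cv2.imread('pics/w2.png'),cv2.imread('pics/s2.png')])[:, ::1])
im=cv2.imread('pics/j2.png');cv2.imwrite('pics/j2.png',cv2.resize(im,(800,300)))
E
```

```text
[0.63734357 0.01150684 0.23685869] [-0.8151021  -0.36014307 -2.29014929] [ 0.03913407 -0.02127258 -0.01133501]
```

View pics/j2.png

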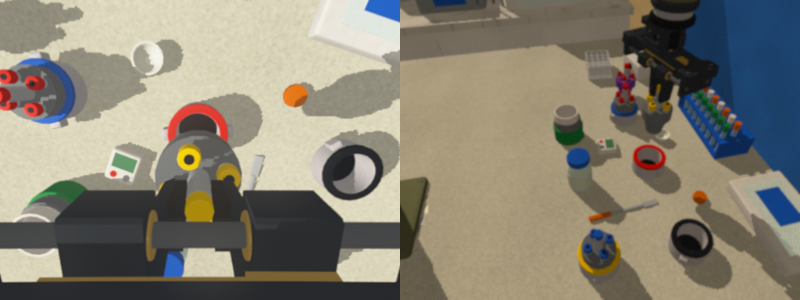

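The carrier is held clear and the red bucket is empty, with its bore showing at wrist (197,120). Now to the black bucket.

Emit:
{"op": "carry_out", "data": {"linear": [[0.002, -0.025, 0], [0.003, -0.06, 0], [0.005, -0.1, 0], [0.007, -0.14, 0], [0.01, -0.18, 0], [0.01, -0.208, 0], [0.01, -0.2195, 0], [0.01, -0.2195, 0]], "roll": [0, 0, 0, 0, 0, 0, 0, 0]}}

```text
clock: 5.83
tool_pos: [0.6452, -0.2133, 0.2343]
eef_rot: [0.99, 0.143, -0.004, 0.001]
contact_force: [-0.9, 0.1, -3.0]
opening: 0.172
```

Emit:
{"op": "carry_out", "data": {"linear": [[0, 0, -0.02], [0, 0, -0.04], [0, 0, -0.06], [0, 0, -0.075], [0, 0, -0.085], [0, 0, -0.09], [0, 0, -0.09], [0, 0, -0.09]], "roll": [0, 0, 0, 0, 0, 0, 0, 0]}}

```text
clock: 6.5
tool_pos: [0.6457, -0.2124, 0.1446]
eef_rot: [0.99, 0.143, -0.004, 0.001]
contact_force: [-0.4, -0.0, -3.0]
opening: 0.173
```

```bash
cat > look.py <<'E'
import sys
from m import *
n=sys.argv[1]
s=status.get_state(); print(np.round(s['clock'],2),np.round(s['tool_pos'],4),np.round(s['contact_force'],1),np.round(s['moment'],2),round(s['opening'],3),np.round(s['q'],2))
ims=[]
for c in sys.argv[2:]:
    p=snapshot(c); ims.append(p['img'][:,:,::-1])
im=np.hstack(ims); k=min(1,800/im.shape[1]); cv2.imwrite('pics/%s.png'%n,cv2.resize(im,None,fx=k,fy=k,interpolation=cv2.INTER_AREA))
E
python3 look.py l3 wrist side
```

```text
6.5 [ 0.6457 -0.2124  0.1446] [-0.4 -0.  -3. ] [0.03 0.01 0.04] 0.173 [ 0.31  0.9  -0.12  1.47  0.14  0.79 -1.15]
```

View pics/l3.png

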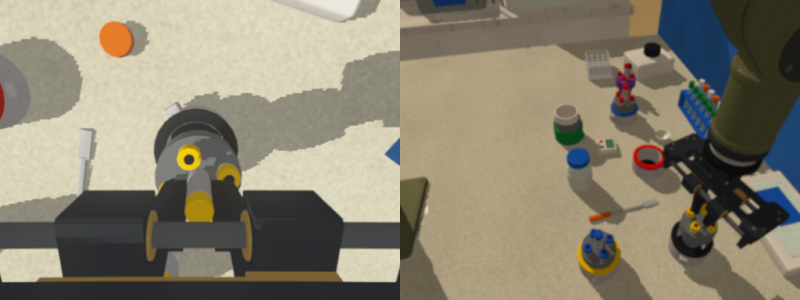

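Body is in the bore; correcting by (+2, +4) mm and lowering.

Emit:
{"op": "carry_out", "data": {"linear": [[0.002, 0.004, 0], [0.002, 0.004, 0], [0.002, 0.004, -0.01], [0.002, 0.004, -0.02], [0.002, 0.004, -0.028], [0.002, 0.004, -0.034], [0.002, 0.004, -0.034], [0.002, 0.004, -0.034]], "roll": [0, 0, 0, 0, 0, 0, 0, 0]}}

```text
clock: 7.27
tool_pos: [0.6478, -0.2091, 0.1107]
eef_rot: [0.99, 0.143, -0.004, 0.002]
contact_force: [-0.5, 0.1, -2.8]
opening: 0.175
```

Emit:
{"op": "carry_out", "data": {"linear": [[0, 0, -0.001], [0, 0, -0.002], [0, 0, -0.002], [0, 0, -0.002]], "roll": [0, 0, 0, 0]}}

```text
clock: 7.6
tool_pos: [0.648, -0.2093, 0.109]
eef_rot: [0.99, 0.143, -0.003, 0.002]
contact_force: [0.3, -0.0, -1.4]
opening: 0.172
```

Emit:
{"op": "carry_out", "data": {"linear": [[0, 0, 0], [0, 0, 0], [0, 0, 0], [0, 0, 0], [0, 0, 0.02], [0, 0, 0.06], [0, 0, 0.1], [0, 0, 0.12]], "roll": [0, 0, 0, 0, 0, 0, 0, 0], "gripper": 0.6}}

```text
clock: 8.27
tool_pos: [0.6502, -0.2099, 0.2342]
eef_rot: [0.99, 0.143, 0.0, 0.003]
contact_force: [0.4, 0.4, 0.2]
opening: 0.602
```

```bash
python3 look.py l4 wrist side
```

```text
8.27 [ 0.6502 -0.2099  0.2342] [0.4 0.4 0.2] [-0.   -0.09 -0.05] 0.602 [ 0.31  0.79 -0.13  1.4   0.12  0.95 -1.14]
```

View pics/l4.png

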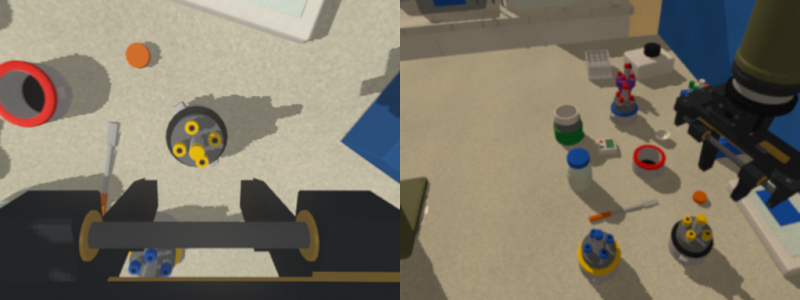

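Yellow is parked home in black. Next is the red carrier at (0.634, 0.216).

Emit:
{"op": "carry_out", "data": {"linear": [[-0.016, 0.03, 0], [-0.016, 0.07, 0], [-0.016, 0.11, 0], [-0.016, 0.15, 0], [-0.016, 0.19, 0], [-0.016, 0.23, 0], [-0.016, 0.27, 0], [-0.016, 0.31, 0]], "roll": [0, 0, 0, 0, 0, 0, 0, 0]}}

```text
clock: 9.03
tool_pos: [0.634, 0.1017, 0.2332]
eef_rot: [0.99, 0.143, 0.0, 0.004]
contact_force: [0.4, -0.3, -0.1]
opening: 0.605
```

```bash
cat > fit.py <<'E'
import sys
from m import *
s=status.get_state(); print(np.round(s['tool_pos'],4),np.round(s['q'],2))
p=snapshot('wrist'); save(p,sys.argv[1])
uv,P,C=cloud(p)
for n,c in dict(red=(.639,.0125),blue=(.634,.216),black=(.648,-.208),yellow=(.4655,-.197)).items():
    d=np.hypot(P[:,0]-c[0],P[:,1]-c[1])
    T=P[(d<.03)&(P[:,2]>.108)&(P[:,2]<.13)]
    R=P[(d<.05)&(abs(P[:,2]-.045)<.004)]
    if len(T)>20: print(n,'post',len(T),np.round(T.mean(0),4),np.round((T.min(0)+T.max(0))/2,4), 'zmax',T[:,2].max().round(4))
    if len(R)>200:
        a=np.arctan2(R[:,1]-c[1],R[:,0]-c[0]); b=(a/0.2).astype(int)
        r=np.hypot(R[:,0]-c[0],R[:,1]-c[1])
        E=np.array([R[b==k][np.argmax(r[b==k])] for k in np.unique(b)]); E=E[np.hypot(E[:,0]-c[0],E[:,1]-c[1])>.034]
        print(n,'rim',len(E),np.round(circ(E,.04)[:2],4))
E
python3 fit.py f5
```

```text
[0.634  0.1017 0.2332] [-0.19  0.74 -0.09  1.54  0.09  0.87 -1.59]
red rim 31 [0.6387 0.0135]
blue post 423 [0.6345 0.217  0.1154] [0.6338 0.2178 0.1134] zmax 0.1188
blue rim 23 [0.6345 0.2174]
black rim 10 [ 0.6498 -0.2062]
```

Emit:
{"op": "carry_out", "data": {"linear": [[0, 0.03, 0], [0, 0.07, 0], [0, 0.1, 0], [0, 0.1145, -0.02], [0, 0.1145, -0.05], [0, 0.1145, -0.08], [0, 0.1145, -0.09], [0, 0.1145, -0.09]], "roll": [0, 0, 0, 0, 0, 0, 0, 0]}}

```text
clock: 9.75
tool_pos: [0.6306, 0.2282, 0.1395]
eef_rot: [0.989, 0.149, -0.003, -0.0]
contact_force: [-0.7, 0.3, 0.4]
opening: 0.602
```

Emit:
{"op": "carry_out", "data": {"linear": [[0, 0, -0.01], [0, 0, -0.02], [0, 0, -0.03], [0, 0, -0.034], [0, 0, -0.034]], "roll": [0, 0, 0, 0, 0]}}

```text
clock: 10.17
tool_pos: [0.6305, 0.228, 0.1051]
eef_rot: [0.989, 0.149, -0.003, -0.0]
contact_force: [-0.3, -0.3, -0.3]
opening: 0.6
```

Overshot by about 11 mm in y (call began while still moving). Correcting before gripping.

Emit:
{"op": "carry_out", "data": {"linear": [[0.004, -0.006, 0.004], [0.004, -0.011, 0.004], [0.004, -0.011, 0.004], [0.004, -0.011, 0.004]], "roll": [0, 0, 0, 0]}}

```text
clock: 10.5
tool_pos: [0.635, 0.2159, 0.1096]
eef_rot: [0.989, 0.148, -0.002, -0.0]
contact_force: [-0.3, 0.4, 0.7]
opening: 0.597
```

Emit:
{"op": "carry_out", "data": {"linear": [[0, 0, 0], [0, 0, 0], [0, 0, 0], [0, 0, 0], [0, 0, 0], [0, 0, 0], [0, 0, 0], [0, 0, 0]], "roll": [0, 0, 0, 0, 0, 0, 0, 0], "gripper": 0.0, "grip_force": 25}}

```text
clock: 11.17
tool_pos: [0.6348, 0.2165, 0.1095]
eef_rot: [0.989, 0.149, -0.003, -0.0]
contact_force: [-0.6, 1.8, -0.2]
opening: 0.168
```

Emit:
{"op": "carry_out", "data": {"linear": [[0, 0, 0.015], [0, 0, 0.04], [0, 0, 0.07], [0, 0, 0.1], [0, 0, 0.12], [0, 0, 0.125], [0, 0, 0.125], [0, 0, 0.125]], "roll": [0, 0, 0, 0, 0, 0, 0, 0]}}

```text
clock: 11.83
tool_pos: [0.6339, 0.2159, 0.233]
eef_rot: [0.989, 0.149, -0.004, 0.0]
contact_force: [-0.2, 0.7, -2.3]
opening: 0.171
```

Emit:
{"op": "carry_out", "data": {"linear": [[0.001, -0.03, 0], [0.002, -0.07, 0], [0.003, -0.11, 0], [0.004, -0.15, 0], [0.004, -0.19, 0], [0.004, -0.2035, 0], [0.004, -0.2035, 0], [0.004, -0.2035, 0]], "roll": [0, 0, 0, 0, 0, 0, 0, 0]}}

```text
clock: 12.5
tool_pos: [0.6368, 0.0116, 0.2311]
eef_rot: [0.989, 0.147, -0.006, -0.0]
contact_force: [0.3, 0.7, -1.8]
opening: 0.176
```

```bash
python3 look.py l6 wrist scene
```

```text
12.5 [0.6368 0.0116 0.2311] [ 0.3  0.7 -1.8] [ 0.09 -0.07  0.04] 0.176 [-0.03  0.74 -0.11  1.55  0.1   0.87 -1.45]
```

View pics/l6.png

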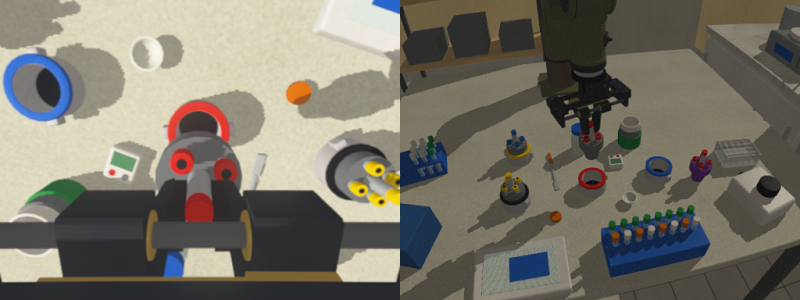

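Red carrier is held above the red bucket. Lowering.

Emit:
{"op": "carry_out", "data": {"linear": [[0.002, 0.001, -0.02], [0.002, 0.001, -0.04], [0.002, 0.001, -0.06], [0.002, 0.001, -0.075], [0.002, 0.001, -0.085], [0.002, 0.001, -0.086], [0.002, 0.001, -0.086], [0.002, 0.001, -0.086]], "roll": [0, 0, 0, 0, 0, 0, 0, 0]}}

```text
clock: 13.27
tool_pos: [0.6399, 0.0169, 0.1465]
eef_rot: [0.989, 0.15, -0.004, -0.001]
contact_force: [-0.5, -0.2, -2.1]
opening: 0.17
```

Emit:
{"op": "carry_out", "data": {"linear": [[-0.001, -0.004, 0], [-0.001, -0.004, 0], [-0.001, -0.004, -0.01], [-0.001, -0.004, -0.02], [-0.001, -0.004, -0.03], [-0.001, -0.004, -0.037], [-0.001, -0.004, -0.037], [-0.001, -0.004, -0.037]], "roll": [0, 0, 0, 0, 0, 0, 0, 0]}}

```text
clock: 13.93
tool_pos: [0.6385, 0.0131, 0.1086]
eef_rot: [0.989, 0.15, -0.005, -0.001]
contact_force: [0.5, -0.8, -2.9]
opening: 0.168
```

Emit:
{"op": "carry_out", "data": {"linear": [[0, 0, 0], [0, 0, 0], [0, 0, 0], [0, 0, 0], [0, 0, 0.02], [0, 0, 0.06], [0, 0, 0.1], [0, 0, 0.12]], "roll": [0, 0, 0, 0, 0, 0, 0, 0], "gripper": 0.6}}

```text
clock: 14.6
tool_pos: [0.6406, 0.0132, 0.2334]
eef_rot: [0.989, 0.15, -0.001, -0.001]
contact_force: [1.3, -0.1, 0.1]
opening: 0.6
```

Emit:
{"op": "carry_out", "data": {"linear": [[0, 0, 0], [0, 0, 0]], "roll": [0, 0]}}

```text
clock: 14.77
tool_pos: [0.6419, 0.0133, 0.2354]
eef_rot: [0.989, 0.15, 0.001, -0.001]
contact_force: [0.3, -0.4, -0.8]
opening: 0.598
```

```bash
python3 fit.py f7
```

```text
[0.6419 0.0133 0.2354] [-0.03  0.73 -0.11  1.54  0.1   0.87 -1.45]
red post 317 [0.6384 0.0136 0.1156] [0.6377 0.0133 0.1131] zmax 0.1182
red rim 24 [0.6389 0.0132]
blue rim 31 [0.6343 0.2179]
black post 213 [ 0.6504 -0.205   0.1143] [ 0.6497 -0.2069  0.1129] zmax 0.1178
black rim 15 [ 0.6475 -0.2067]
```

View pics/f7.png

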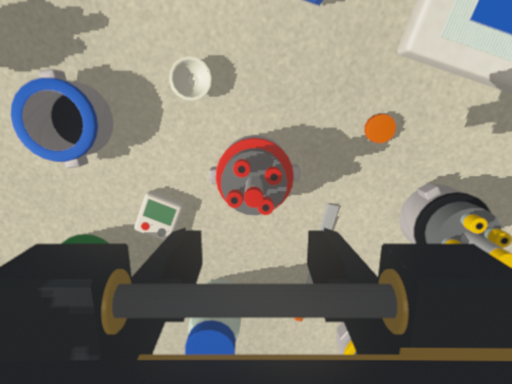

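Red is home in red (252,175). Now the blue carrier at (0.4655, -0.197).

Emit:
{"op": "carry_out", "data": {"linear": [[-0.02, -0.023, 0], [-0.045, -0.053, 0], [-0.07, -0.083, 0], [-0.095, -0.113, 0], [-0.12, -0.143, 0], [-0.145, -0.173, 0], [-0.16, -0.19, 0], [-0.16, -0.19, 0]], "roll": [0, 0, 0, 0, 0, 0, 0, 0]}}

```text
clock: 15.48
tool_pos: [0.4744, -0.182, 0.2314]
eef_rot: [0.989, 0.146, -0.005, -0.001]
contact_force: [-0.8, -0.5, 0.1]
opening: 0.594
```

Emit:
{"op": "carry_out", "data": {"linear": [[0, 0, 0], [0, 0, 0]], "roll": [0, 0]}}

```text
clock: 15.65
tool_pos: [0.4732, -0.182, 0.23]
eef_rot: [0.989, 0.146, -0.007, -0.002]
contact_force: [-0.8, 0.1, -1.7]
opening: 0.601
```

```bash
python3 fit.py f8
```

```text
[ 0.4732 -0.182   0.23  ] [ 0.37  0.58 -0.14  1.94  0.14  0.65 -1.14]
black rim 15 [ 0.6467 -0.2079]
yellow post 331 [ 0.466  -0.1962  0.1156] [ 0.4654 -0.1965  0.1131] zmax 0.118
yellow rim 24 [ 0.4657 -0.1964]
```

View pics/f8.png

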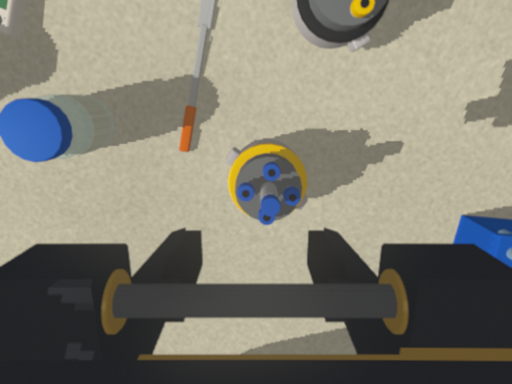

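Emit:
{"op": "carry_out", "data": {"linear": [[-0.008, -0.0145, -0.01], [-0.008, -0.0145, -0.03], [-0.008, -0.0145, -0.05], [-0.008, -0.0145, -0.07], [-0.008, -0.0145, -0.085], [-0.008, -0.0145, -0.09], [-0.008, -0.0145, -0.09], [-0.008, -0.0145, -0.09]], "roll": [0, 0, 0, 0, 0, 0, 0, 0]}}

```text
clock: 16.37
tool_pos: [0.4668, -0.195, 0.1404]
eef_rot: [0.989, 0.147, -0.006, -0.002]
contact_force: [-0.3, 0.3, -0.0]
opening: 0.598
```

Emit:
{"op": "carry_out", "data": {"linear": [[-0.001, -0.001, -0.01], [-0.001, -0.001, -0.02], [-0.001, -0.001, -0.028], [-0.001, -0.001, -0.031], [-0.001, -0.001, -0.031]], "roll": [0, 0, 0, 0, 0]}}

```text
clock: 16.78
tool_pos: [0.4652, -0.1958, 0.1084]
eef_rot: [0.989, 0.147, -0.007, -0.002]
contact_force: [0.2, -0.1, -0.1]
opening: 0.602
```

Emit:
{"op": "carry_out", "data": {"linear": [[0, 0, 0], [0, 0, 0], [0, 0, 0], [0, 0, 0], [0, 0, 0], [0, 0, 0], [0, 0, 0], [0, 0, 0]], "roll": [0, 0, 0, 0, 0, 0, 0, 0], "gripper": 0.0, "grip_force": 25}}

```text
clock: 17.45
tool_pos: [0.4652, -0.1959, 0.1084]
eef_rot: [0.989, 0.147, -0.007, -0.002]
contact_force: [0.0, -0.5, -0.1]
opening: 0.17
```

Emit:
{"op": "carry_out", "data": {"linear": [[0, 0, 0.015], [0, 0, 0.04], [0, 0, 0.07], [0, 0, 0.1], [0, 0, 0.13], [0, 0, 0.15], [0, 0, 0.15], [0, 0, 0.15]], "roll": [0, 0, 0, 0, 0, 0, 0, 0]}}

```text
clock: 18.12
tool_pos: [0.4652, -0.1959, 0.2588]
eef_rot: [0.989, 0.147, -0.006, -0.002]
contact_force: [0.8, -0.1, -2.8]
opening: 0.171
```

Emit:
{"op": "carry_out", "data": {"linear": [[0.01, 0.025, 0], [0.024, 0.06, 0], [0.039, 0.095, 0], [0.053, 0.13, 0], [0.067, 0.165, 0], [0.082, 0.2, 0], [0.096, 0.235, 0], [0.11, 0.27, 0]], "roll": [0, 0, 0, 0, 0, 0, 0, 0]}}

```text
clock: 18.78
tool_pos: [0.5742, 0.0757, 0.2562]
eef_rot: [0.989, 0.147, -0.009, -0.001]
contact_force: [0.7, -0.7, -3.0]
opening: 0.175
```

Emit:
{"op": "carry_out", "data": {"linear": [[0.014, 0.035, 0], [0.028, 0.07, 0], [0.042, 0.105, 0], [0.05, 0.125, 0], [0.053, 0.131, 0], [0.053, 0.131, 0], [0.053, 0.131, 0], [0.053, 0.131, 0]], "roll": [0, 0, 0, 0, 0, 0, 0, 0]}}

```text
clock: 19.45
tool_pos: [0.6266, 0.2038, 0.255]
eef_rot: [0.989, 0.146, -0.01, -0.0]
contact_force: [-0.6, -0.5, -1.3]
opening: 0.17
```

```bash
python3 look.py l9 wrist scene
```

```text
19.45 [0.6266 0.2038 0.255 ] [-0.6 -0.5 -1.3] [-0.04 -0.04 -0.  ] 0.17 [-0.33  0.75 -0.11  1.44  0.08  0.98 -1.73]
```

View pics/l9.png

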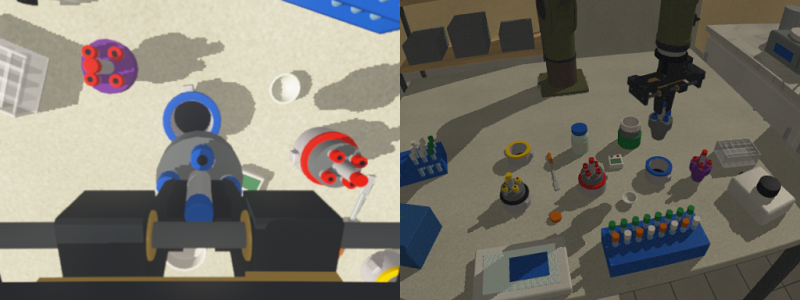

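Blue carrier is held just short of the blue bucket. Moving (+8, +13) mm and lowering.

Emit:
{"op": "carry_out", "data": {"linear": [[0.008, 0.0134, 0], [0.008, 0.0134, -0.02], [0.008, 0.0134, -0.045], [0.008, 0.0134, -0.07], [0.008, 0.0134, -0.095], [0.008, 0.0134, -0.11], [0.008, 0.0134, -0.11], [0.008, 0.0134, -0.11]], "roll": [0, 0, 0, 0, 0, 0, 0, 0]}}

```text
clock: 20.22
tool_pos: [0.6347, 0.2163, 0.1456]
eef_rot: [0.989, 0.145, -0.01, -0.0]
contact_force: [0.3, 0.3, -1.2]
opening: 0.17
```

Emit:
{"op": "carry_out", "data": {"linear": [[0, 0.001, -0.01], [0, 0.001, -0.02], [0, 0.001, -0.028], [0, 0.001, -0.033], [0, 0.001, -0.037], [0, 0.001, -0.037], [0, 0.001, -0.037]], "roll": [0, 0, 0, 0, 0, 0, 0]}}

```text
clock: 20.8
tool_pos: [0.6349, 0.2174, 0.1086]
eef_rot: [0.989, 0.145, -0.01, -0.0]
contact_force: [0.6, -0.0, -2.1]
opening: 0.171
```

Emit:
{"op": "carry_out", "data": {"linear": [[0, 0, 0], [0, 0, 0], [0, 0, 0], [0, 0, 0], [0, 0, 0.02], [0, 0, 0.06], [0, 0, 0.1], [0, 0, 0.12]], "roll": [0, 0, 0, 0, 0, 0, 0, 0], "gripper": 0.6}}

```text
clock: 21.47
tool_pos: [0.637, 0.2181, 0.2337]
eef_rot: [0.989, 0.145, -0.006, -0.001]
contact_force: [0.3, 0.8, 1.0]
opening: 0.598
```

Emit:
{"op": "carry_out", "data": {"linear": [[0, 0, 0], [0, 0, 0]], "roll": [0, 0]}}

```text
clock: 21.63
tool_pos: [0.6382, 0.2186, 0.2358]
eef_rot: [0.989, 0.145, -0.004, -0.002]
contact_force: [-0.6, -0.5, -0.1]
opening: 0.602
```

```bash
python3 fit.py f10
```

```text
[0.6382 0.2186 0.2358] [-0.34  0.78 -0.11  1.42  0.09  0.95 -1.75]
red post 61 [0.6437 0.0142 0.1146] [0.643  0.0128 0.1132] zmax 0.118
red rim 17 [0.6392 0.0143]
blue post 323 [0.6347 0.2177 0.1157] [0.6341 0.2175 0.1131] zmax 0.1182
blue rim 28 [0.6343 0.2178]
```

View pics/f10.png

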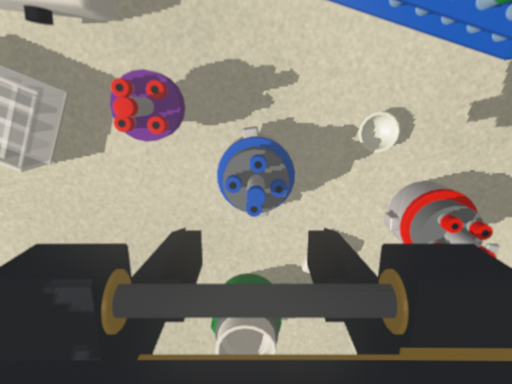

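Blue is home in blue (256,175). Now fetch yellow from black.

Emit:
{"op": "carry_out", "data": {"linear": [[0.001, -0.03, 0], [0.002, -0.065, 0], [0.003, -0.1, 0], [0.004, -0.135, 0], [0.005, -0.17, 0], [0.006, -0.205, 0], [0.007, -0.24, 0], [0.008, -0.275, 0]], "roll": [0, 0, 0, 0, 0, 0, 0, 0]}}

```text
clock: 22.35
tool_pos: [0.6433, -0.0585, 0.2311]
eef_rot: [0.989, 0.145, -0.009, -0.002]
contact_force: [0.1, -0.3, 0.4]
opening: 0.596
```

Emit:
{"op": "carry_out", "data": {"linear": [[0, -0.035, 0], [0, -0.07, 0], [0, -0.1, 0], [0, -0.125, 0], [0, -0.136, 0], [0, -0.136, 0], [0, -0.136, 0], [0, -0.136, 0]], "roll": [0, 0, 0, 0, 0, 0, 0, 0]}}

```text
clock: 23.02
tool_pos: [0.6434, -0.1911, 0.2303]
eef_rot: [0.989, 0.147, -0.009, -0.003]
contact_force: [0.3, 0.5, 0.1]
opening: 0.597
```

```bash
python3 fit.py f11
```

```text
[ 0.6434 -0.1911  0.2303] [ 0.3   0.79 -0.15  1.42  0.13  0.96 -1.17]
red post 133 [0.6385 0.0067 0.1116] [0.638  0.0079 0.1122] zmax 0.1164
red rim 22 [0.6389 0.0127]
black post 339 [ 0.6489 -0.2082  0.1157] [ 0.6483 -0.2085  0.1132] zmax 0.1181
black rim 29 [ 0.6477 -0.208 ]
yellow rim 17 [ 0.4653 -0.1967]
```

View pics/f11.png

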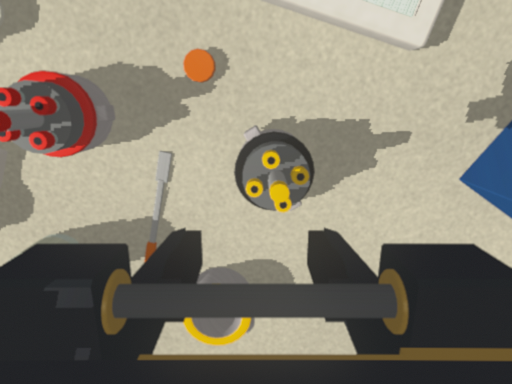

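Post at (0.6485, -0.2085), so the shift is (+5, -17) mm.

Emit:
{"op": "carry_out", "data": {"linear": [[0.005, -0.0172, -0.01], [0.005, -0.0172, -0.03], [0.005, -0.0172, -0.05], [0.005, -0.0172, -0.07], [0.005, -0.0172, -0.085], [0.005, -0.0172, -0.09], [0.005, -0.0172, -0.09], [0.005, -0.0172, -0.09]], "roll": [0, 0, 0, 0, 0, 0, 0, 0]}}

```text
clock: 23.73
tool_pos: [0.6493, -0.207, 0.1413]
eef_rot: [0.989, 0.148, -0.008, -0.003]
contact_force: [0.5, -0.1, 1.2]
opening: 0.606
```

Emit:
{"op": "carry_out", "data": {"linear": [[0, 0, -0.01], [0, 0, -0.02], [0, 0, -0.028], [0, 0, -0.031], [0, 0, -0.031]], "roll": [0, 0, 0, 0, 0]}}

```text
clock: 24.15
tool_pos: [0.6484, -0.2068, 0.1089]
eef_rot: [0.989, 0.148, -0.009, -0.003]
contact_force: [1.1, -0.1, -0.8]
opening: 0.604
```

Emit:
{"op": "carry_out", "data": {"linear": [[0, -0.0015, 0], [0, -0.0015, 0], [0, -0.0015, 0], [0, -0.0015, 0], [0, -0.0015, 0], [0, -0.0015, 0], [0, -0.0015, 0], [0, -0.0015, 0]], "roll": [0, 0, 0, 0, 0, 0, 0, 0], "gripper": 0.0, "grip_force": 25}}

```text
clock: 24.82
tool_pos: [0.6486, -0.2087, 0.1091]
eef_rot: [0.989, 0.148, -0.009, -0.003]
contact_force: [0.6, -1.2, 0.5]
opening: 0.169
```

Emit:
{"op": "carry_out", "data": {"linear": [[0, 0, 0.015], [0, 0, 0.04], [0, 0, 0.07], [0, 0, 0.1], [0, 0, 0.12], [0, 0, 0.125], [0, 0, 0.125], [0, 0, 0.125]], "roll": [0, 0, 0, 0, 0, 0, 0, 0]}}

```text
clock: 25.48
tool_pos: [0.6476, -0.2083, 0.2325]
eef_rot: [0.989, 0.148, -0.01, -0.004]
contact_force: [0.7, 0.4, -3.0]
opening: 0.173
```

Emit:
{"op": "carry_out", "data": {"linear": [[-0.03, 0.002, 0], [-0.06, 0.004, 0], [-0.09, 0.006, 0], [-0.12, 0.008, 0], [-0.15, 0.01, 0], [-0.175, 0.0115, 0], [-0.183, 0.0115, 0], [-0.183, 0.0115, 0]], "roll": [0, 0, 0, 0, 0, 0, 0, 0]}}

```text
clock: 26.15
tool_pos: [0.4608, -0.1968, 0.231]
eef_rot: [0.989, 0.147, -0.014, -0.005]
contact_force: [0.1, 0.6, -3.0]
opening: 0.175
```

```bash
python3 look.py l12 wrist side
```

```text
26.15 [ 0.4608 -0.1968  0.231 ] [ 0.1  0.6 -3. ] [-0.02 -0.07  0.01] 0.175 [ 0.42  0.58 -0.17  1.94  0.15  0.66 -1.12]
```

View pics/l12.png

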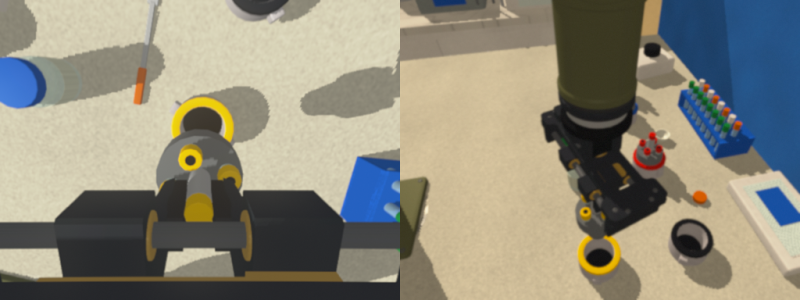

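Yellow carrier is held above the yellow bucket. Lowering with +5 mm in x.

Emit:
{"op": "carry_out", "data": {"linear": [[0.005, 0, -0.01], [0.005, 0, -0.03], [0.005, 0, -0.05], [0.005, 0, -0.07], [0.005, 0, -0.082], [0.005, 0, -0.086], [0.005, 0, -0.086], [0.005, 0, -0.086]], "roll": [0, 0, 0, 0, 0, 0, 0, 0]}}

```text
clock: 26.92
tool_pos: [0.4715, -0.1965, 0.1455]
eef_rot: [0.989, 0.148, -0.01, -0.004]
contact_force: [0.1, -0.6, -2.5]
opening: 0.171
```

Emit:
{"op": "carry_out", "data": {"linear": [[-0.006, 0, 0], [-0.006, 0, 0], [-0.006, 0, -0.01], [-0.006, 0, -0.02], [-0.006, 0, -0.03], [-0.006, 0, -0.037], [-0.006, 0, -0.037], [-0.006, 0, -0.037]], "roll": [0, 0, 0, 0, 0, 0, 0, 0]}}

```text
clock: 27.58
tool_pos: [0.4654, -0.1964, 0.1077]
eef_rot: [0.989, 0.148, -0.01, -0.004]
contact_force: [-0.3, 0.0, -3.2]
opening: 0.17
```

Emit:
{"op": "carry_out", "data": {"linear": [[0, 0, 0], [0, 0, 0], [0, 0, 0], [0, 0, 0], [0, 0, 0.02], [0, 0, 0.06], [0, 0, 0.1], [0, 0, 0.12]], "roll": [0, 0, 0, 0, 0, 0, 0, 0], "gripper": 0.6}}

```text
clock: 28.25
tool_pos: [0.4668, -0.1968, 0.2315]
eef_rot: [0.989, 0.148, -0.008, -0.003]
contact_force: [-0.4, -0.2, 0.1]
opening: 0.601
```

Emit:
{"op": "carry_out", "data": {"linear": [[0, 0, 0.01], [0, 0, 0.01]], "roll": [0, 0], "gripper": 1.0}}

```text
clock: 28.42
tool_pos: [0.4686, -0.1975, 0.2446]
eef_rot: [0.989, 0.148, -0.005, -0.001]
contact_force: [-0.0, 0.3, -0.1]
opening: 0.726
```

```bash
python3 fit.py f13; python3 look.py l13 scene
```

```text
[ 0.4686 -0.1975  0.2446] [ 0.42  0.56 -0.18  1.92  0.15  0.68 -1.12]
black rim 15 [ 0.6466 -0.2077]
yellow post 300 [ 0.4653 -0.1954  0.1157] [ 0.4645 -0.1956  0.1131] zmax 0.1181
yellow rim 26 [ 0.4657 -0.1965]
28.47 [ 0.4675 -0.1972  0.2428] [-0.6  0.  -0.3] [ 0.01 -0.04  0.03] 0.772 [ 0.42  0.56 -0.18  1.92  0.15  0.68 -1.12]
```

View pics/f13.png

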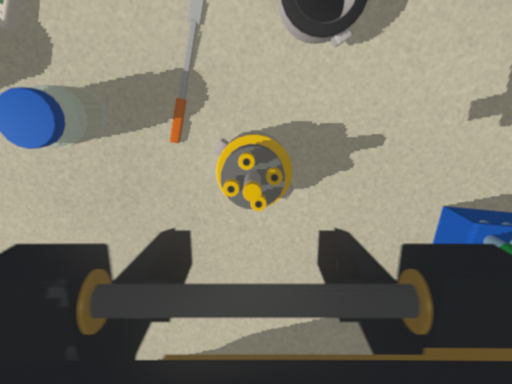

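View pics/l13.png

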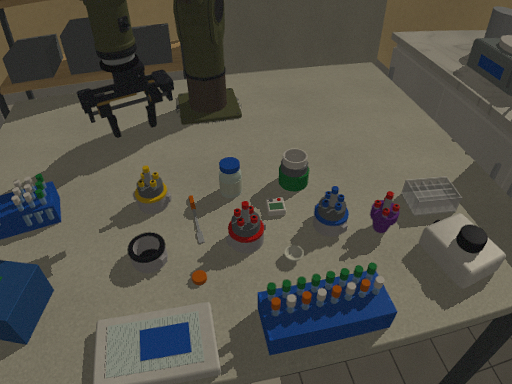

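All three carriers sit in matching buckets. Now to the cup stack.

Emit:
{"op": "carry_out", "data": {"linear": [[0, 0.03, 0], [0, 0.065, 0], [0, 0.1, 0], [0, 0.135, 0], [0, 0.17, 0], [0, 0.205, 0], [0, 0.24, 0], [0, 0.26, 0]], "roll": [0, 0, 0, 0, 0, 0, 0, 0], "gripper": 1.0}}

```text
clock: 29.18
tool_pos: [0.4654, 0.0674, 0.24]
eef_rot: [0.989, 0.151, -0.009, -0.004]
contact_force: [1.1, -0.1, 0.4]
opening: 1.0
```

Emit:
{"op": "carry_out", "data": {"linear": [[0, 0.03, 0], [0, 0.06, 0], [0, 0.085, 0], [0, 0.1, 0], [0, 0.1, 0], [0, 0.1, 0]], "roll": [0, 0, 0, 0, 0, 0]}}

```text
clock: 29.68
tool_pos: [0.4644, 0.1673, 0.2385]
eef_rot: [0.988, 0.152, -0.011, -0.003]
contact_force: [0.3, -0.5, -0.2]
opening: 0.998
```

```bash
cat > cup.py <<'E'
import sys
from m import *
s=status.get_state(); print(np.round(s['clock'],2),np.round(s['tool_pos'],4),np.round(s['q'],2))
for cam in sys.argv[2:]:
    p=snapshot(cam); save(p,sys.argv[1]+cam)
    uv,P,C=cloud(p)
    c=np.array([.462,.176]); d=np.hypot(P[:,0]-c[0],P[:,1]-c[1])
    for nm,z,r in(('mouth',.089,.032),('grey',.067,.0355),('stand',.045,.04)):
        R=P[(d<.048)&(abs(P[:,2]-z)<.0035)]
        if len(R)<30: continue
        a=np.arctan2(R[:,1]-c[1],R[:,0]-c[0]); b=np.floor(a/0.2).astype(int); rr=np.hypot(*(R[:,:2]-c).T)
        E=np.array([R[b==k][np.argmax(rr[b==k])] for k in np.unique(b)]); E=E[np.hypot(*(E[:,:2]-c).T)>r-.006]
        if len(E)>5: print(cam,nm,len(E),np.round(circ(E,r)[:2],4),'bbox',np.round((R.min(0)+R.max(0))/2,4)[:2],np.round(np.ptp(R,0),3)[:2],'zmed',np.median(R[:,2]).round(4))
E
python3 cup.py c14 wrist scene side
```

```text
29.68 [0.4644 0.1673 0.2385] [-0.35  0.56 -0.13  1.96  0.09  0.65 -1.8 ]
wrist mouth 32 [0.462  0.1768] bbox [0.4621 0.1767] [0.063 0.063] zmed 0.0881
wrist grey 18 [0.462  0.1766] bbox [0.4655 0.1767] [0.064 0.07 ] zmed 0.0668
wrist stand 21 [0.4626 0.1767] bbox [0.4724 0.1765] [0.06 0.08] zmed 0.0445
scene mouth 32 [0.463  0.1767] bbox [0.4619 0.1768] [0.067 0.063] zmed 0.0892
scene grey 21 [0.463  0.1766] bbox [0.4674 0.1766] [0.062 0.07 ] zmed 0.0674
scene stand 19 [0.4636 0.1769] bbox [0.4718 0.1763] [0.063 0.08 ] zmed 0.046
side mouth 32 [0.4616 0.1742] bbox [0.4615 0.1743] [0.062 0.066] zmed 0.0878
side grey 20 [0.4621 0.1746] bbox [0.462  0.1725] [0.07  0.067] zmed 0.0665
side stand 20 [0.4622 0.1736] bbox [0.4625 0.1593] [0.08  0.052] zmed 0.0444
```

View pics/c14wrist.png

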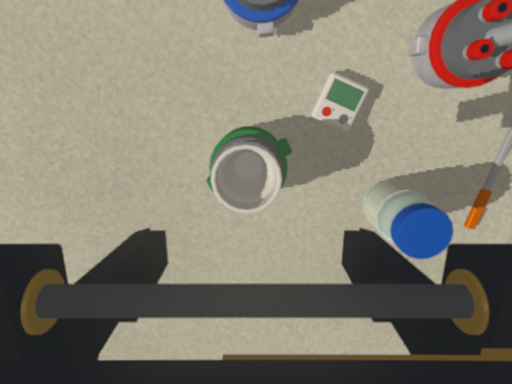

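Stack measured at (0.462, 0.1765), white mouth at z 0.089 and grey mouth at z 0.067. Descending with the jaws open.

Emit:
{"op": "carry_out", "data": {"linear": [[-0.002, 0.009, -0.01], [-0.002, 0.009, -0.03], [-0.002, 0.009, -0.05], [-0.002, 0.009, -0.07], [-0.002, 0.009, -0.09], [-0.002, 0.009, -0.105], [-0.002, 0.009, -0.11], [-0.002, 0.009, -0.11]], "roll": [0, 0, 0, 0, 0, 0, 0, 0]}}

```text
clock: 30.5
tool_pos: [0.4626, 0.1728, 0.1283]
eef_rot: [0.989, 0.149, -0.011, -0.002]
contact_force: [-0.2, -0.3, 0.4]
opening: 0.996
```

Emit:
{"op": "carry_out", "data": {"linear": [[0, 0, 0], [0, 0, 0]], "roll": [0, 0]}}

```text
clock: 30.67
tool_pos: [0.4631, 0.1722, 0.129]
eef_rot: [0.989, 0.148, -0.011, -0.002]
contact_force: [-0.3, 0.0, -0.5]
opening: 1.003
```

Emit:
{"op": "carry_out", "data": {"linear": [[-0.001, 0.0043, 0], [-0.001, 0.0043, 0], [-0.001, 0.0043, -0.005], [-0.001, 0.0043, -0.015], [-0.001, 0.0043, -0.023], [-0.001, 0.0043, -0.03], [-0.001, 0.0043, -0.03], [-0.001, 0.0043, -0.03]], "roll": [0, 0, 0, 0, 0, 0, 0, 0]}}

```text
clock: 31.33
tool_pos: [0.4617, 0.1763, 0.0982]
eef_rot: [0.989, 0.148, -0.012, -0.002]
contact_force: [-0.1, 0.3, -0.4]
opening: 0.998
```

Emit:
{"op": "carry_out", "data": {"linear": [[0, 0, -0.003], [0, 0, -0.007], [0, 0, -0.0095], [0, 0, -0.0095]], "roll": [0, 0, 0, 0]}}

```text
clock: 31.67
tool_pos: [0.4614, 0.1762, 0.0883]
eef_rot: [0.989, 0.148, -0.012, -0.002]
contact_force: [0.1, 0.5, 1.2]
opening: 0.997
```

```bash
python3 look.py l15 scene side
```

```text
31.67 [0.4614 0.1762 0.0883] [0.1 0.5 1.2] [ 0.04 -0.03 -0.03] 0.997 [-0.41  0.82 -0.07  2.07  0.14  0.28 -1.87]
```

View pics/l15.png

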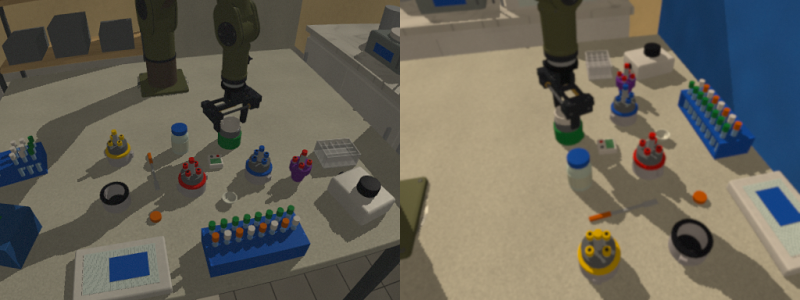

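Jaws straddle the white band. Raising 1.5 mm and closing gently.

Emit:
{"op": "carry_out", "data": {"linear": [[0, 0, 0.0015], [0, 0, 0.0015], [0, 0, 0.0015], [0, 0, 0.0015], [0, 0, 0.0015], [0, 0, 0.0015], [0, 0, 0.0015], [0, 0, 0.0015]], "roll": [0, 0, 0, 0, 0, 0, 0, 0], "gripper": 0.6, "grip_force": 10}}

```text
clock: 32.43
tool_pos: [0.4617, 0.1763, 0.0903]
eef_rot: [0.989, 0.148, -0.012, -0.002]
contact_force: [-0.5, -1.0, 3.4]
opening: 0.732
```

```bash
python3 look.py l16 wrist scene
```

```text
32.43 [0.4617 0.1763 0.0903] [-0.5 -1.   3.4] [-0.01  0.01 -0.03] 0.732 [-0.41  0.82 -0.07  2.06  0.14  0.28 -1.87]
```

View pics/l16.png

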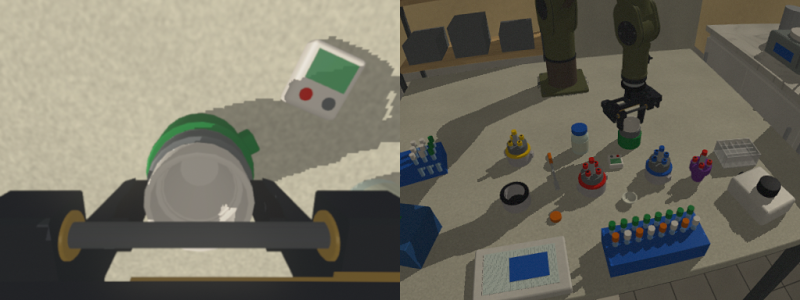

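Opening of 64.4 mm matches the white band. Lifting slowly.

Emit:
{"op": "carry_out", "data": {"linear": [[0, 0, 0.002], [0, 0, 0.005], [0, 0, 0.008], [0, 0, 0.012], [0, 0, 0.016], [0, 0, 0.02], [0, 0, 0.025], [0, 0, 0.025]], "roll": [0, 0, 0, 0, 0, 0, 0, 0]}}

```text
clock: 33.2
tool_pos: [0.4622, 0.1765, 0.1163]
eef_rot: [0.989, 0.148, -0.011, -0.002]
contact_force: [-0.1, 0.1, -0.4]
opening: 0.734
```

```bash
python3 look.py l17 wrist; python3 - <<'E'
from h import *
a=[]
for c,x,y in(('scene',240,90),('side',150,90)):
    p=snapshot(c); a.append(cv2.resize(p['img'][y:y+140,x:x+140,::-1],(400,400)))
cv2.imwrite('pics/z17.png',np.hstack(a))
E
```

```text
33.2 [0.4622 0.1765 0.1163] [-0.1  0.1 -0.4] [ 0.04 -0.06  0.01] 0.734 [-0.4   0.77 -0.08  2.05  0.13  0.34 -1.86]
```

View pics/z17.png

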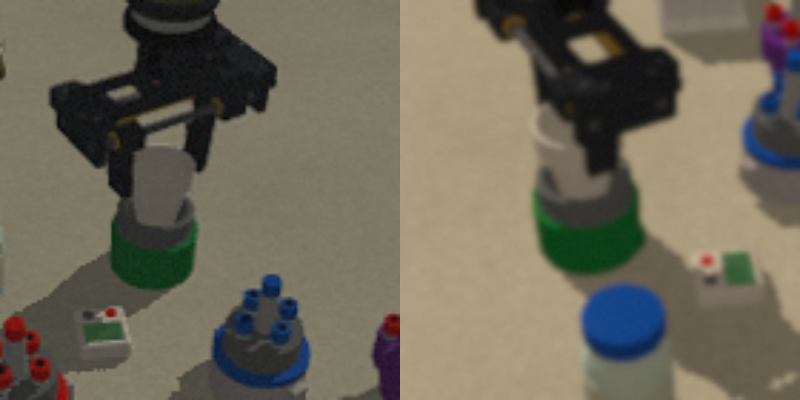

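View pics/l17.png

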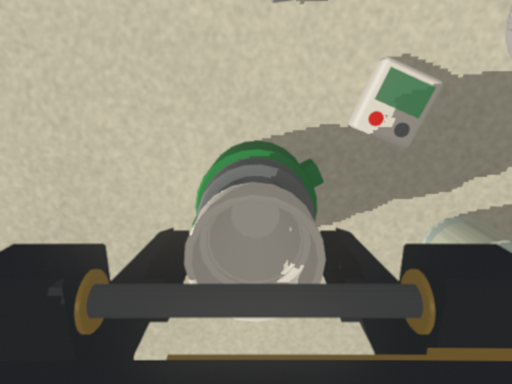

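The white cup is coming up alone and the grey one stays in the stand. Continuing up and over to black.

Emit:
{"op": "carry_out", "data": {"linear": [[0, 0, 0.01], [0, 0, 0.03], [0, 0, 0.055], [0, 0, 0.08], [0, 0, 0.105], [0, 0, 0.125], [0, 0, 0.13], [0, 0, 0.13]], "roll": [0, 0, 0, 0, 0, 0, 0, 0]}}

```text
clock: 34.02
tool_pos: [0.4625, 0.1766, 0.2469]
eef_rot: [0.989, 0.148, -0.01, -0.002]
contact_force: [-0.1, 0.0, -0.1]
opening: 0.735
```

Emit:
{"op": "carry_out", "data": {"linear": [[0.01, -0.02, 0], [0.023, -0.048, 0], [0.037, -0.076, 0], [0.05, -0.104, 0], [0.064, -0.132, 0], [0.077, -0.16, 0], [0.09, -0.188, 0], [0.1, -0.21, 0]], "roll": [0, 0, 0, 0, 0, 0, 0, 0]}}

```text
clock: 34.68
tool_pos: [0.5622, -0.0365, 0.2451]
eef_rot: [0.989, 0.147, -0.011, -0.002]
contact_force: [0.4, -0.4, -0.5]
opening: 0.733
```

Emit:
{"op": "carry_out", "data": {"linear": [[0.013, -0.028, 0], [0.026, -0.056, 0], [0.04, -0.084, 0], [0.053, -0.112, 0], [0.066, -0.14, 0], [0.078, -0.16, 0], [0.08, -0.165, 0], [0.08, -0.165, 0]], "roll": [0, 0, 0, 0, 0, 0, 0, 0]}}

```text
clock: 35.35
tool_pos: [0.6413, -0.2035, 0.2428]
eef_rot: [0.989, 0.145, -0.013, -0.002]
contact_force: [-0.2, -0.9, -1.1]
opening: 0.734
```

Emit:
{"op": "carry_out", "data": {"linear": [[0, 0, 0], [0, 0, 0]], "roll": [0, 0]}}

```text
clock: 35.52
tool_pos: [0.6403, -0.2015, 0.2416]
eef_rot: [0.989, 0.146, -0.014, -0.003]
contact_force: [-0.0, 0.7, -0.8]
opening: 0.736
```

```bash
python3 look.py l18 wrist scene
```

```text
35.52 [ 0.6403 -0.2015  0.2416] [-0.   0.7 -0.8] [-0.03  0.02  0.02] 0.736 [ 0.31  0.78 -0.15  1.4   0.13  1.   -1.15]
```

View pics/l18.png

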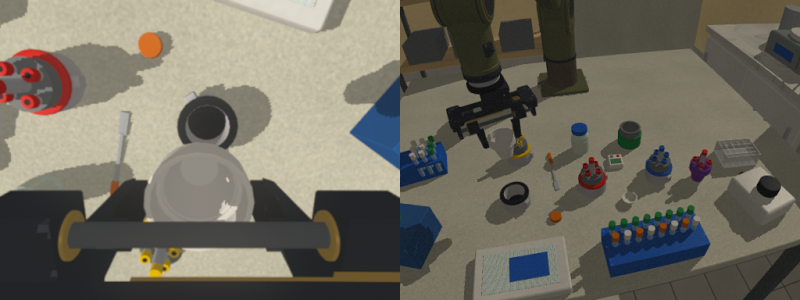

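Emit:
{"op": "carry_out", "data": {"linear": [[0.008, -0.0065, 0], [0.008, -0.0065, -0.025], [0.008, -0.0065, -0.05], [0.008, -0.0065, -0.075], [0.008, -0.0065, -0.1], [0.008, -0.0065, -0.115], [0.008, -0.0065, -0.12], [0.008, -0.0065, -0.12]], "roll": [0, 0, 0, 0, 0, 0, 0, 0]}}

```text
clock: 36.28
tool_pos: [0.648, -0.2067, 0.1213]
eef_rot: [0.989, 0.147, -0.015, -0.004]
contact_force: [-0.2, 0.0, -0.7]
opening: 0.736
```

Emit:
{"op": "carry_out", "data": {"linear": [[0, 0, 0], [0, 0, 0]], "roll": [0, 0]}}

```text
clock: 36.45
tool_pos: [0.6489, -0.2063, 0.1228]
eef_rot: [0.989, 0.147, -0.014, -0.003]
contact_force: [-0.2, -0.4, -0.4]
opening: 0.734
```

Emit:
{"op": "carry_out", "data": {"linear": [[0, -0.0015, -0.006], [0, -0.0015, -0.014], [0, -0.0015, -0.022], [0, -0.0015, -0.03], [0, -0.0015, -0.037], [0, -0.0015, -0.043], [0, -0.0015, -0.043], [0, -0.0015, -0.043]], "roll": [0, 0, 0, 0, 0, 0, 0, 0]}}

```text
clock: 37.12
tool_pos: [0.6486, -0.2077, 0.0791]
eef_rot: [0.989, 0.147, -0.014, -0.004]
contact_force: [-0.1, -0.3, -0.7]
opening: 0.728
```

```bash
python3 look.py l19 wrist side
```

```text
37.12 [ 0.6486 -0.2077  0.0791] [-0.1 -0.3 -0.7] [ 0.04 -0.06  0.02] 0.728 [ 0.31  0.99 -0.13  1.47  0.17  0.72 -1.18]
```

View pics/l19.png

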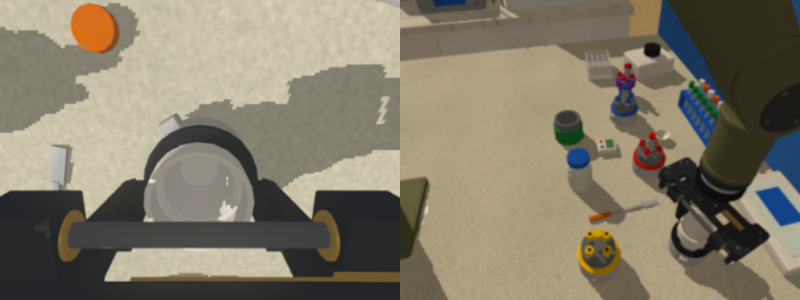

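Cup body is inside the black bore. Lowering the last 11 mm.

Emit:
{"op": "carry_out", "data": {"linear": [[0, 0, -0.003], [0, 0, -0.006], [0, 0, -0.008], [0, 0, -0.01], [0, 0, -0.011], [0, 0, -0.011], [0, 0, -0.011]], "roll": [0, 0, 0, 0, 0, 0, 0]}}

```text
clock: 37.8
tool_pos: [0.6492, -0.2079, 0.069]
eef_rot: [0.989, 0.147, -0.013, -0.003]
contact_force: [-0.6, 0.2, -0.4]
opening: 0.731
```

Emit:
{"op": "carry_out", "data": {"linear": [[0, 0, 0], [0, 0, 0], [0, 0, 0], [0, 0, 0], [0, 0, 0], [0, 0, 0], [0, 0, 0], [0, 0, 0]], "roll": [0, 0, 0, 0, 0, 0, 0, 0], "gripper": 1.0}}

```text
clock: 38.47
tool_pos: [0.6492, -0.2079, 0.069]
eef_rot: [0.989, 0.147, -0.013, -0.003]
contact_force: [0.6, 0.4, 0.5]
opening: 1.002
```

Emit:
{"op": "carry_out", "data": {"linear": [[0, 0, 0.01], [0, 0, 0.03], [0, 0, 0.06], [0, 0, 0.1], [0, 0, 0.14], [0, 0, 0.18], [0, 0, 0.18], [0, 0, 0.18]], "roll": [0, 0, 0, 0, 0, 0, 0, 0]}}

```text
clock: 39.13
tool_pos: [0.6509, -0.2083, 0.253]
eef_rot: [0.989, 0.147, -0.01, -0.002]
contact_force: [0.0, -0.0, -0.8]
opening: 1.0
```

```bash
python3 - <<'E'
from m import *
s=status.get_state(); print(s['clock'],s['tool_pos'],s['opening'])
for cam in('wrist','scene','side'):
    p=snapshot(cam); save(p,'e20'+cam); uv,P,C=cloud(p)
    for n,c,z,r in(('white in black',(.648,-.208),.067,.032),('grey in stand',(.462,.1765),.067,.0355)):
        c=np.array(c); R=P[np.hypot(*(P[:,:2]-c).T)<.05]; T=R[(R[:,2]>.06)&(R[:,2]<.1)]
        if len(T)<30: continue
        t=np.percentile(T[:,2],90); M=T[T[:,2]>.0625]
        A=np.c_[M[:,:2]-c,np.ones(len(M))]; k=np.linalg.lstsq(A,M[:,2],rcond=None)[0]
        print(cam,n,'mouth z',np.round(t,4),'mid',np.round((M.min(0)+M.max(0))/2,4),'size',np.round(np.ptp(M,0),3),'slope',np.round(k[:2],3))
    for n,c in dict(red=(.639,.0132),blue=(.6343,.2175),yellow=(.4655,-.1965)).items():
        T=P[(np.hypot(*(P[:,:2]-c).T)<.03)&(P[:,2]>.108)&(P[:,2]<.13)]
        if len(T)>15: print(cam,n,'post',np.round(T.mean(0)[:2]-c,4),'ztop',np.percentile(T[:,2],90).round(4))
a=[cv2.imread('pics/e20%s.png'%c) for c in('scene','side')]; cv2.imwrite('pics/e20.png',cv2.resize(np.hstack(a),(800,300)))
E
```

```text
39.1333 [ 0.65090463 -0.20829831  0.25303506] 0.9997926058938174
wrist white in black mouth z 0.067 mid [ 0.6495 -0.2071  0.0655] size [0.063 0.063 0.006] slope [0.001 0.002]
wrist red post [-0.0005 -0.0068] ztop 0.1137
wrist yellow post [0.0008 0.0006] ztop 0.1172
scene white in black mouth z 0.0687 mid [ 0.6491 -0.2068  0.0668] size [0.065 0.063 0.008] slope [-0.001 -0.014]
scene grey in stand mouth z 0.0689 mid [0.4645 0.1775 0.0663] size [0.07  0.07  0.008] slope [-0.005  0.001]
scene red post [0.0009 0.0005] ztop 0.1184
scene blue post [ 0.0012 -0.0024] ztop 0.1183
scene yellow post [ 0.0018 -0.0005] ztop 0.1192
side white in black mouth z 0.0675 mid [ 0.6495 -0.2091  0.0662] size [0.064 0.062 0.007] slope [ 0.006 -0.02 ]
side grey in stand mouth z 0.0667 mid [0.4619 0.1729 0.0654] size [0.069 0.071 0.006] slope [0.004 0.   ]
side red post [-0.0032 -0.0038] ztop 0.117
side blue post [-0.0018 -0.0042] ztop 0.1167
side yellow post [-0.0018 -0.0025] ztop 0.1171
```

View pics/e20.png

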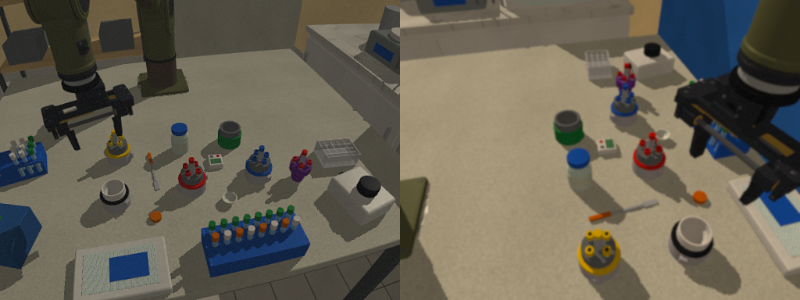

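View pics/e20wrist.png

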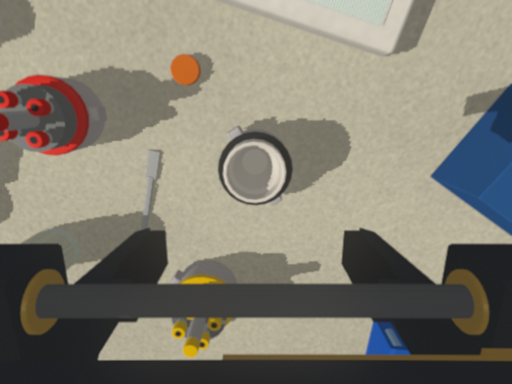

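The white cup sits level in the black rim (wrist 255,168) with its mouth at z 0.067, which is the home height. The grey cup is in its stand and the gripper is clear. Handing in.

```bash
python3 -c "
from plant import finish_job; print(finish_job())"
```

```text
the job is handed in; nothing more can be done
None
```

The job is done and handed in at about 39 s of the 131 s allowed. I parked the yellow carrier in the black bucket, then moved red to red, blue to blue and yellow to yellow. After that I lifted the white cup off the stack and set it in the black bucket.

**Carriers:** in the last pictures all three sit in the matching buckets, with post tops at z ≈ 0.117–0.119 m against 0.117 expected. That matches the height of a carrier that is fully home.

**Cups:** the white cup's mouth is level at z ≈ 0.067 m, as expected when home. The grey cup stayed in the green stand, its mouth also at about 0.067 m.

**Robot:** the gripper is open and clear of everything.

**Disagreements:**
- The cameras differ by 2–4 mm sideways, which is roughly the calibration error.
- The last wrist picture gave the red post 7 mm off in y and low, because the post was cut off at the picture edge. The scene camera put it within 1 mm, and an earlier full wrist view agreed.
- The gripper was tilted by up to about 2° during the later moves. The placed items still measured level or at full height after release.

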